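Swap the open tray in a workshop tray row

ROBOT

A 7-joint arm with a two-finger parallel gripper is mounted at the origin on the work surface. World frame = base frame: x ahead of the robot, y to its left, z up, the work surface at z = 0. Lengths are in mm, angles in rad, forces in N, time in s.
With the tool pointing down it reaches from about 350 to 900 mm from the base axis. Payload 7.2 kg.
Tool frame: the origin (TCP) lies at the very end of the fingers, on their centre line; the grasp point (between the pads) lies 19 mm behind it; z points along the fingers, y is the line along which they close (so a half turn about z gives the same grasp; the last joint's range is limited). The gripper opens to 85 mm and grips with 20 to 120 N. Pads are 22 mm wide; open, the fingers measure 114 mm over their backs; the gripper's body (76 mm by 85 mm) begins 54 mm behind the grasp point. The pads swing forward as they close: fully open they stand 13 mm farther back than shut.
Start: joints at [-1.259, 0.411, -0.013, 1.596, 0.006, 1.134, -0.082], TCP at [231.719, 580.461, 231.297] pointing down, gripper open.
Joint ranges: [-2.95, 2.95], [-0.29, 1.99], [-1.47, 1.44], [0.14, 2.54], [-1.03, 4.17], [0.13, 1.85], [-2.86, 2.86]. Speed limits (rad/s): [2.39, 2.39, 3.01, 3.01, 3.14, 3.14, 3.14].

INTERFACE

Orientations are given as a unit quaternion [x, y, z, w].
In Python, from workcell import robot, vision gives the robot as it stands. Calls block until the motion is done:
- robot.goto(position, orientation): joint-space move of the TCP to a pose.
- robot.move_linear(position, rotation=None, speed=150): straight line of the TCP; rotation=None keeps the orientation; speed is the mean speed in mm/s.
- robot.move_joints(angles): joint-space move.
- robot.set_gripper(opening): finger opening in mm; the grip force is fixed at half the most; returns when the fingers have stopped.
- robot.pause(seconds).
- robot.inverse_kinematics(position, orientation): joint angles nearest the present ones, or None.
- robot.get_state(): the state.
- vision.capture(name): name is "scene" or "top" or "wrist"; returns a dict with "img" (384x512x3 uint8, blue, green, red), "z_map" (384x512 float32, mm along the optical axis (not along the pixel's ray), 0 where there is no reading), "camera_matrix" (3x3 intrinsics, pixels), "D" ([k1, k2, p1, p2, k3] as OpenCV has them; the pictures are not rectified), "R" (3x3) and "t" (3): a world point X has camera coordinates R X + t. Camera axes: x right, y down, z forward; pixel columns grow to the right and rows downward; lengths in mm; the calibration is good to about 2 mm. A picture is of the moment at which its call begins.
A pose or a line that the arm cannot do raises robot.MotionError and nothing moves.
- robot.close_job(): hands the job in; it is judged then, once.
The state is a dict: "time": time; "joint_pos": joint angles; "qd": joint speeds; "joint_torque": joint torques, N m; "ee_pos": TCP position; "orientation": TCP orientation; "contact_force": force on the tool from outside, world axes, zero at the start; "ft_torque": the same for the moment, N m; "gripper_width": finger opening in mm; "gripper_force": force on a finger pad.
Only numpy, scipy, OpenCV 4.12 (cv2) and the standard library are available. Lean on these libraries where they do the work, as an engineer would, in place of code of your own. Each camera call takes 0.05 s, during which the arm holds its last target. There are 200 camera calls.

TASK

Only one tray of this row may be open at a time: push the yellow tray, which was left half out, fully home, and then hook a fingertip behind the lip of the red tray and draw it all the way out to its stop. Do not pinch a lip or lift or take anything, leave the cup wheel riding in the red tray and the blue tray shut, and leave everything else on the bench where it is.

Things in the scene. Friction and masses are not known exactly. Their poses are not given: they have to be found in the camera images.
- board: fixed plywood base board 230 (x) x 460 (y) x 12 mm under the row of three tray units, whose axes are parallel to its own; origin at the centre of its underside
- red_unit: fixed grey steel single-tray housing, 200 deep (x) x 130 wide (y) x 64 high, with a red stripe across the front of its top; origin at the centre of its underside, 12 mm above the bench. Its own -x axis is the way its tray draws out (roughly towards the robot); its front face is at x = -100 mm. The three units stand side by side 150 mm apart in any order.
- yellow_unit: fixed grey steel single-tray housing, 200 deep (x) x 130 wide (y) x 64 high, with a yellow stripe across the front of its top; origin at the centre of its underside, 12 mm above the bench. Its own -x axis is the way its tray draws out (roughly towards the robot); its front face is at x = -100 mm. 
- blue_unit: fixed grey steel single-tray housing, 200 deep (x) x 130 wide (y) x 64 high, with a blue stripe across the front of its top; origin at the centre of its underside, 12 mm above the bench. Its own -x axis is the way its tray draws out (roughly towards the robot); its front face is at x = -100 mm. The orange spray can stands on its top.
- red_tray (a joint): slide of the red tray, m: 0 = fully home (shut), 0.12 = fully out at its stop, growing as the tray moves along its unit's -x axis. It takes about 3 N to slide, has no spring and stays where it is left. Starts home.
- yellow_tray (a joint): slide of the yellow tray, m: 0 = fully home (shut), 0.12 = fully out at its stop, growing as the tray moves along its unit's -x axis. It takes about 3 N to slide, has no spring and stays where it is left. Starts 50 to 90 mm out.
- blue_tray (a joint): slide of the blue tray, m: 0 = fully home (shut), 0.12 = fully out at its stop, growing as the tray moves along its unit's -x axis. It takes about 3 N to slide, has no spring and stays where it is left. Starts home and is to stay so.
- red_lip_top (a point): top edge centre of the red tray's upright front lip, a red strip 120 wide (unit y), 12 thick (unit x), 40 tall, its top 60 mm above the bench, its underside 20 mm. With the tray home this point is at x = -154 mm, y = 0 of the unit; it moves with the tray, axes as the unit's. Behind the lip, towards the unit, is a finger pocket: see the lip's back.
- yellow_lip_top (a point): top edge centre of the yellow tray's lip; the lip, pocket and all sizes are as for the red tray, in yellow
- blue_lip_top (a point): top edge centre of the blue tray's lip; the lip, pocket and all sizes are as for the red tray, in blue
- red_lip_back (a point): centre of the back surface of the red tray's lip, which faces the pocket, 40 mm above the bench. The pocket behind it is open above and at the sides, 50 mm clear along x, from the lip to a steel partition (top 53 mm above the bench, moves with the tray, flush with the housing's front when home); pocket floor 23 mm above the bench, 37 mm below the lip's top.
- red_lip_face (a point): centre of the front surface of the red tray's lip, which faces the robot, 40 mm above the bench. 
- yellow_lip_back (a point): centre of the back surface of the yellow tray's lip, which faces the pocket, 40 mm above the bench. The pocket behind it is open above and at the sides, 50 mm clear along x, from the lip to a steel partition (top 53 mm above the bench, moves with the tray, flush with the housing's front when home); pocket floor 23 mm above the bench, 37 mm below the lip's top.
- yellow_lip_face (a point): centre of the front surface of the yellow tray's lip, which faces the robot, 40 mm above the bench. 
- cup_wheel: loose dark steel grinding cup wheel, 70 diameter x 22 high, lying in the red tray's compartment behind the partition, hidden until the tray is drawn; origin at the centre of its underside. It rides along and is not to be touched
- spray_can: loose bystander, leave alone: orange spray can, 66 diameter x 190 high, standing midway on the blue unit's top; origin at the centre of its underside
- primer_can: loose bystander, leave alone: green can, 66 diameter x 190 high, standing on the bench on the robot's left; origin at the centre of its underside
- jar: loose bystander, leave alone: amber jar, 70 diameter x 90 high, standing on the left; origin at the centre of its underside
- club_hammer: loose bystander, leave alone: hammer lying on the bench on the robot's right
- mug: loose bystander, leave alone: blue mug, 80 diameter x 95 high, standing on the right; origin at the centre of its underside
- stone_sample: loose bystander, leave alone: marble sample block 90 x 60 x 30, lying on the left near the robot; origin at the centre of its underside
- tape_measure: loose bystander, leave alone: yellow tape measure case 70 x 45 x 60, on the right; origin at the centre of its underside

How it is judged:
By the outcome, as a careful person would: the job done as asked, in the order asked, and still so for the second after the job is handed in, with the robot touching nothing.
It also fails if it takes over 48 s, if anything falls off the work surface, if the arm or the gripper's body presses on something with over 40 N, if the wrist force passes 120 N, or if a joint passes its speed limit or range.

## Working session

There is one attempt and no reset: what is moved stays moved. The work goes in short steps, each a Python script; the robot and the scene stay as the last script left them, time stands still between calls to the robot, and variables do not carry over. Pictures are saved under pics/ and viewed, at most 10 in all, crops included, and the job is handed in when it is done.

```bash
mkdir -p pics
cat > h.py <<'E'
import numpy as np, cv2
from workcell import robot, vision
def cap(n):
    c=vision.capture(n); np.savez('%s.npz'%n,**c); return c
def px(c,u,v,z=None,plane=None):
    K=c['camera_matrix'];D=np.array(c['D'],float);R=np.array(c['R']);t=np.array(c['t'])
    p=cv2.undistortPoints(np.array([[[u,v]]],float),np.array(K,float),D)[0,0]
    ray=R.T@np.array([p[0],p[1],1]);o=-R.T@t
    s=(plane-o[2])/ray[2] if plane is not None else (z if z else c['z_map'][int(round(v)),int(round(u))])
    return o+s*ray
E
python3 - <<'E'
from h import *
a=cap('top');b=cap('scene')
cv2.imwrite('pics/top.png',cv2.resize(a['img'],(800,600)));cv2.imwrite('pics/scene.png',cv2.resize(b['img'],(800,600)))
print(robot.get_state())
E
```

```text
{'time': 0.1, 'joint_pos': array([-1.25921691,  0.41180983, -0.01270797,  1.59695439,  0.00562697,
        1.13430084, -0.08217804]), 'qd': array([ 4.46921071e-04, -1.62755803e-03, -1.14207049e-03, -3.34013741e-03,
        7.18887863e-04, -4.51686107e-05, -1.98139720e-03]), 'joint_torque': array([ 4.08032531e-03, -6.01825762e+01,  6.85175713e-01, -3.00083971e+01,
        1.41370585e-02,  6.43264706e-03, -9.21446343e-06]), 'ee_pos': array([231.57852059, 580.0377864 , 230.54591517]), 'orientation': array([ 1.88724097e-01,  9.82029887e-01, -7.14715262e-04, -7.25016586e-05]), 'contact_force': array([0.35788732, 0.12181859, 0.73869151]), 'ft_torque': array([-0.03278364, -0.01183327, -0.03595967]), 'gripper_force': 0.0, 'gripper_width': 85.78398384711228}
```

View pics/top.png

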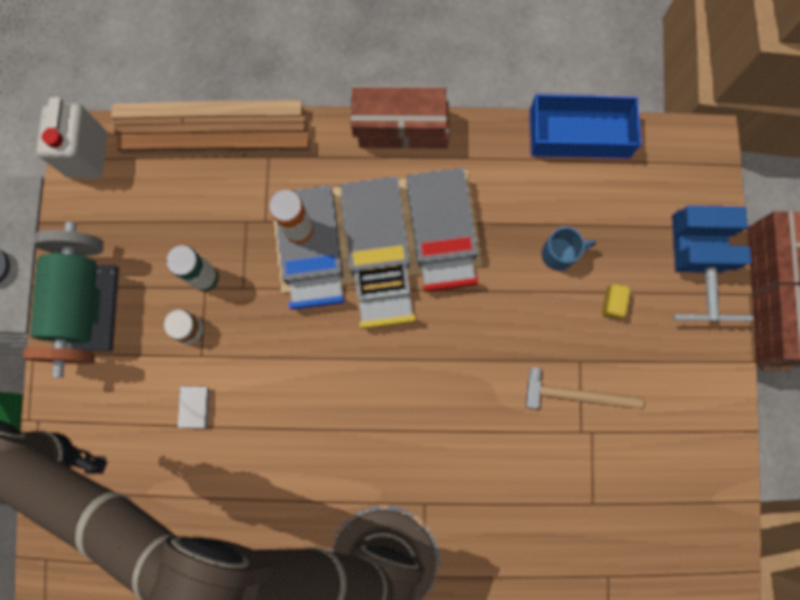

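View pics/scene.png

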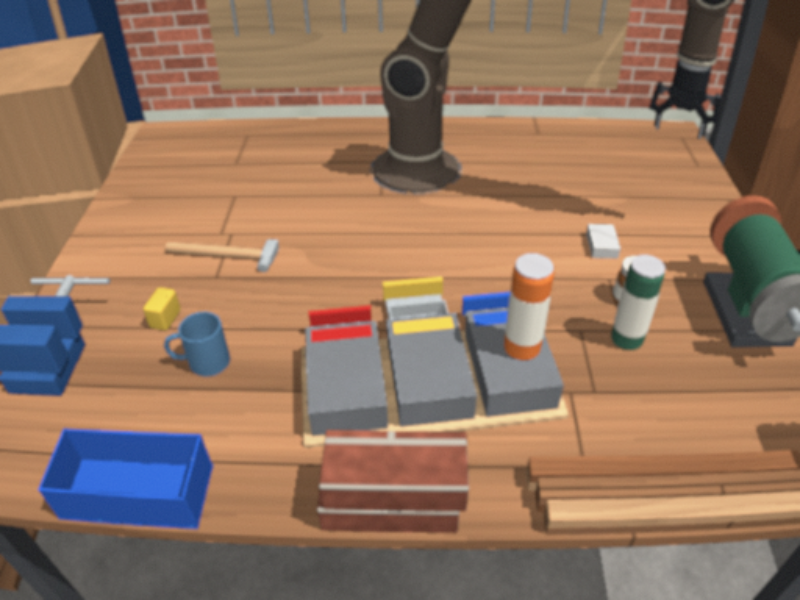

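The top view shows the row left to right as blue, yellow, red. Lips in the 800x600 picture: blue about (316,303), yellow (387,323) and half out, red (450,286). I'll localise the lips and stripes by colour.

```bash
cat > loc.py <<'E'
from h import *
def loc(c,rois):
    hsv=cv2.cvtColor(c['img'],cv2.COLOR_BGR2HSV);out={}
    H,S,V=[hsv[...,i].astype(int) for i in range(3)]
    M={'red':((H<6)|(H>174))&(S>180)&(V>90),'yellow':(abs(H-27)<5)&(S>150)&(V>110),'blue':(abs(H-110)<9)&(S>150)&(V>90)}
    for k,(x0,y0,x1,y1) in rois.items():
        m=np.zeros(H.shape,np.uint8);m[y0:y1,x0:x1]=M[k.split('_')[0]][y0:y1,x0:x1]
        n,l,s,ce=cv2.connectedComponentsWithStats(m)
        for i in range(1,n):
            if s[i,4]<25: continue
            vs,us=np.where(l==i)
            P=np.array([px(c,u,v,plane=60) for u,v in zip(us,vs)])
            P76=np.array([px(c,u,v,plane=76) for u,v in zip(us,vs)])
            d=np.array([px(c,u,v)[2] for u,v in zip(us,vs)])
            (cx,cy),(w,h),an=cv2.minAreaRect(P[:,:2].astype(np.float32))
            print(k,s[i,4],ce[i].round(1),'z60',P.mean(0).round(1),'z76',P76.mean(0).round(1),'z',np.percentile(d,[10,50,90]).round(),'rect',round(cx),round(cy),round(w),round(h),round(an,1))
E
python3 - <<'E'
from loc import *
c=dict(np.load('top.npz'))
loc(c,{'red_':(260,140,315,190),'yellow_':(215,150,275,215),'blue_':(175,155,225,200)})
cv2.imwrite('pics/z.png',cv2.resize(c['img'][140:215,170:320],(800,400),interpolation=cv2.INTER_CUBIC))
E
```

```text
red_ 174 [285.5 157.2] z60 [ 691.2 -128.9   60. ] z76 [ 687.2 -128.1   76. ] z [74. 78. 82.] rect 691 -129 21 101 8.5
red_ 107 [288.4 182.2] z60 [ 603.2 -139.    60. ] z76 [ 600.1 -138.1   76. ] z [47. 58. 64.] rect 603 -139 11 114 8.5
yellow_ 195 [241.7 163. ] z60 [668.7  21.7  60. ] z76 [664.9  21.   76. ] z [73. 77. 82.] rect 669 21 23 103 8.4
yellow_ 98 [247.7 205.9] z60 [520.   -1.5  60. ] z76 [517.7  -2.   76. ] z [56. 60. 66.] rect 520 -1 10 114 9.3
blue_ 216 [198.3 168.8] z60 [646.6 171.1  60. ] z76 [643.1 168.9  76. ] z [73. 78. 82.] rect 647 172 25 106 8.9
blue_ 105 [202.3 193.4] z60 [561.  154.7  60. ] z76 [558.3 152.6  76. ] z [55. 60. 65.] rect 561 155 11 111 8.4
```

View pics/z.png

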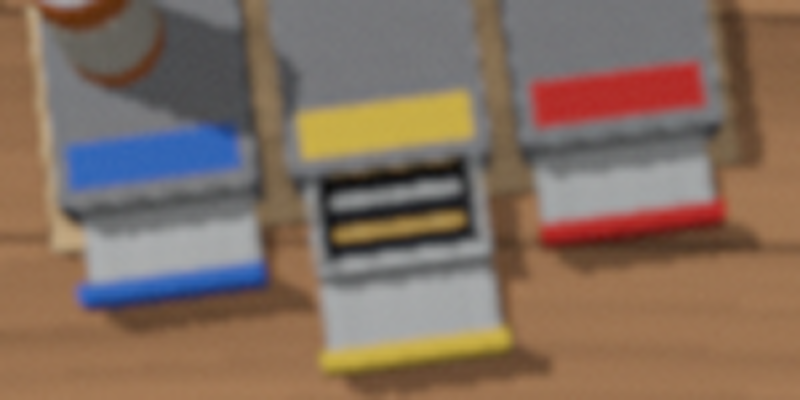

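Unit yaw is about 8.45°. The yellow home lip is about (582,8) and the tray is about 63 mm out. Next I shut the fingers and stage in front of the yellow lip.

```bash
cat >> h.py <<'E'
th=np.arctan2(44.1,297.0); ux=np.array([np.cos(th),np.sin(th),0]); uy=np.array([-np.sin(th),np.cos(th),0])
ph=th+np.pi; Q=[np.cos(ph/2),np.sin(ph/2),0,0]
Y0=np.array([582.1,7.9,0]); R0=np.array([603.2,-139.,0])   # home lip centres
def at(o,d,z): return list(o+ux*d+[0,0,z])
def st(tag=''):
    s=robot.get_state(); print(tag,round(s['time'],2),s['ee_pos'].round(1),'F',s['contact_force'].round(1),'Fx',round(float(s['contact_force']@ux),1)); return s
def fx(): return float(robot.get_state()['contact_force']@ux)
E
python3 - <<'E'
from h import *
robot.set_gripper(0)
robot.move_linear(at(Y0,-125,200),Q,speed=300)
robot.move_linear(at(Y0,-125,36),speed=200)
s=st(); print(s['joint_pos'].round(2),s['orientation'].round(3))
c=cap('wrist'); cv2.imwrite('pics/w1.png',c['img'])
c=cap('scene'); cv2.imwrite('pics/s1.png',cv2.resize(c['img'][100:300,150:400],(750,600)))
E
```

```text
4.09 [459.  -10.4  36.7] F [-0.2 -0.7  1.6] Fx -0.3
[-0.31  0.43  0.28  2.18 -0.22  0.56  1.85] [-0.074  0.997  0.     0.001]
```

View pics/s1.png

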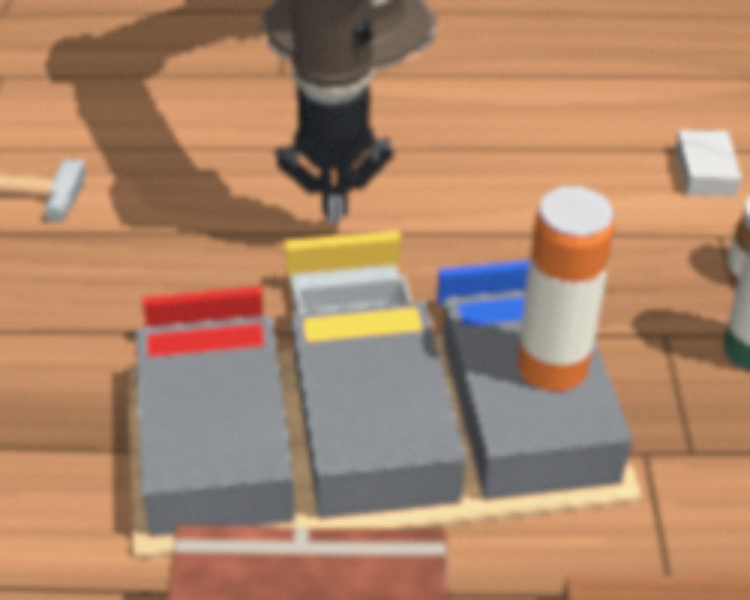

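The shut fingertips, at about (335,210), stand centred in front of the yellow lip at (343,253). Pushing now.

Run:
```python
from h import *
for d in (-90,-75): robot.move_linear(at(Y0,d,36),speed=80); st(d)
robot.move_linear(at(Y0,-28,36),speed=50); st(-28)
for d in range(-26,2,2):
    robot.move_linear(at(Y0,d,36),speed=25); s=st(d)
    if fx()<-14: break
c=cap('top')
from loc import loc
loc(c,{'red_':(260,140,315,190),'yellow_':(215,150,275,215),'blue_':(175,155,225,200)})
```

```text
-90 4.78 [492.7  -5.4  35.9] F [ 0.6 -1.2 -0.7] Fx 0.4
-75 5.12 [508.   -3.1  35.9] F [0.1 0.5 0.3] Fx 0.2
-28 6.22 [554.9   4.   36.2] F [-0.2 -0.2  0.2] Fx -0.2
-26 6.47 [556.4   4.2  36.1] F [-1.8 -0.3  2. ] Fx -1.9
-24 6.72 [558.3   4.4  36. ] F [-3.2 -0.5  1.3] Fx -3.2
-22 6.97 [560.5   4.7  35.9] F [-2.2  0.4 -0.1] Fx -2.1
-20 7.22 [562.5   5.   35.9] F [-1.4 -0.4 -0.9] Fx -1.5
-18 7.47 [564.5   5.3  35.9] F [-0.6 -1.2 -0.1] Fx -0.8
-16 7.72 [566.5   5.6  36. ] F [-1.2 -0.1 -0.7] Fx -1.2
-14 7.97 [568.5   5.9  36. ] F [-0.8  0.4 -1.1] Fx -0.7
-12 8.22 [568.7   5.9  35.9] F [-7.1  0.4  5.3] Fx -6.9
-10 8.47 [568.7   5.9  35.7] F [-13.2  -0.9   9. ] Fx -13.2
-8 8.72 [568.7   5.9  35.4] F [-18.4  -2.3  14.5] Fx -18.6
red_ 169 [285.5 157.2] z60 [ 691.3 -128.9   60. ] z76 [ 687.3 -128.1   76. ] z [73. 78. 83.] rect 691 -129 21 100 8.4
red_ 104 [288.  182.3] z60 [ 603.  -137.7   60. ] z76 [ 599.9 -136.8   76. ] z [49. 59. 64.] rect 603 -139 11 114 8.4
blue_ 211 [198.5 168.8] z60 [646.7 170.6  60. ] z76 [643.1 168.4  76. ] z [74. 78. 83.] rect 647 171 25 105 8.5
blue_ 93 [201.  193.5] z60 [560.5 158.9  60. ] z76 [557.8 156.8  76. ] z [55. 60. 66.] rect 561 157 10 108 8.2
```

The tray hit its hard stop (TCP stalled, force rising), so yellow is home. I back off and descend into the red pocket.

Run:
```python
from h import *
robot.move_linear(at(Y0,-55,36),speed=100)
robot.move_linear(at(Y0,-55,120),speed=200)
from loc import loc
robot.move_linear(at(R0,-55,120),speed=200)
c=cap('top'); loc(c,{'yellow_':(215,150,275,215)})
robot.move_linear(at(R0,29,120),speed=200)
robot.move_linear(at(R0,29,75),speed=150); st('above')
c=cap('scene'); cv2.imwrite('pics/s2.png',cv2.resize(c['img'][120:270,170:370],(800,600)))
```

```text
yellow_ 186 [241.7 163. ] z60 [668.8  21.7  60. ] z76 [665.1  21.   76. ] z [74. 78. 82.] rect 669 22 22 102 8.6
yellow_ 104 [245.7 187.7] z60 [582.4   6.5  60. ] z76 [579.5   5.9  76. ] z [52. 60. 66.] rect 582 8 11 117 9.0
above 11.91 [ 631.2 -135.    75.1] F [-0.5 -0.2  0.6] Fx -0.5
```

View pics/s2.png

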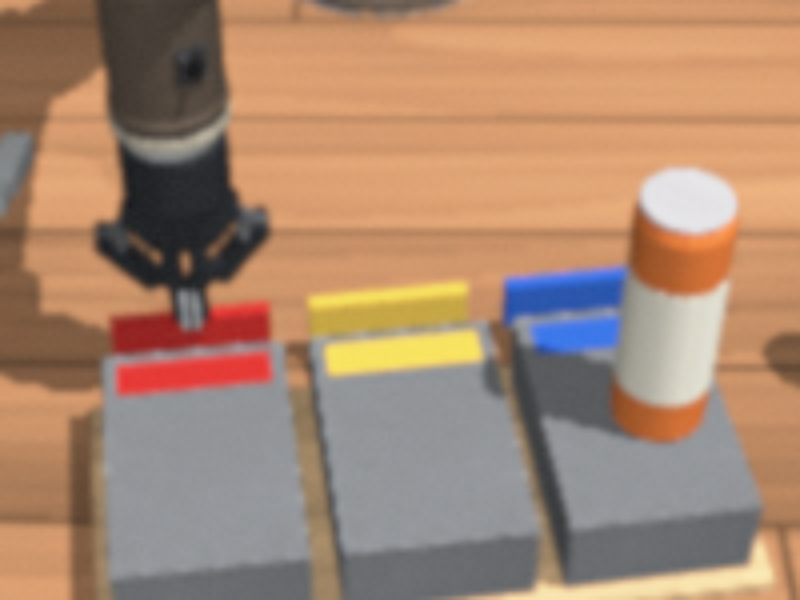

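Yellow is home (lip at (582,7)). The fingertip, at (190,325), is over the red pocket behind the lip. I lower it and draw the tray.

Run:
```python
from h import *
for z in (50,34): robot.move_linear(at(R0,29,z),speed=60); s=st(z)
if abs(s['contact_force'][2])<8:
    robot.move_linear(at(R0,10,34),speed=50); st(10)
    robot.move_linear(at(R0,-95,34),speed=40); st(-95)
    for d in range(-97,-126,-2):
        robot.move_linear(at(R0,d,34),speed=25); st(d)
        if fx()>12: break
```

```text
50 12.53 [ 631.7 -134.8   49.6] F [ 0.1 -0.7  0.5] Fx 0.0
34 12.94 [ 631.5 -134.7   33.4] F [ 0.  -0.5 -0.1] Fx -0.1
10 13.47 [ 612.6 -137.8   34.2] F [0.6 0.2 1. ] Fx 0.6
-95 16.25 [ 509.2 -152.9   34. ] F [ 2.7  0.  -0.5] Fx 2.6
-97 16.5 [ 507.  -153.3   34. ] F [ 1.6  0.5 -0.2] Fx 1.7
-99 16.75 [ 505.3 -153.5   34.1] F [ 2.6  1.6 -0.9] Fx 2.8
-101 17.0 [ 505.3 -153.6   34.3] F [ 9.   1.3 -4.9] Fx 9.1
-103 17.25 [ 505.3 -153.6   34.5] F [ 13.3   2.4 -10.3] Fx 13.6
```

The tray is at its stop. The geometry agrees: 11 mm half finger and a 120 mm stroke. I release, lift clear and check.

Run:
```python
from h import *
from loc import loc
robot.move_linear(at(R0,-86,34),speed=60); st()
robot.move_linear(at(R0,-86,130),speed=150)
robot.move_linear(at(R0,-240,200),speed=200); st()
c=cap('top'); loc(c,{'red_':(260,140,315,235),'yellow_':(215,150,275,215),'blue_':(175,155,225,200)})
cv2.imwrite('pics/t3.png',cv2.resize(c['img'][90:290,90:430],(800,470)))
```

```text
17.68 [ 517.6 -151.8   33.7] F [-0.8 -0.1  0.2] Fx -0.8
 19.47 [ 366.4 -174.   199.7] F [-0.  -0.1  0.2] Fx -0.1
red_ 171 [285.3 157.2] z60 [ 691.2 -128.3   60. ] z76 [ 687.2 -127.5   76. ] z [73. 78. 82.] rect 691 -128 20 101 8.4
red_ 87 [293.7 216.5] z60 [ 485.8 -157.3   60. ] z76 [ 483.9 -156.2   76. ] z [55. 61. 65.] rect 486 -157 9 113 8.6
yellow_ 192 [241.6 163. ] z60 [668.8  22.   60. ] z76 [665.   21.3  76. ] z [73. 78. 82.] rect 669 22 23 102 8.9
yellow_ 104 [245.5 187.7] z60 [582.5   7.1  60. ] z76 [579.6   6.6  76. ] z [53. 60. 65.] rect 582 8 11 117 8.7
blue_ 212 [198.5 168.8] z60 [646.7 170.7  60. ] z76 [643.2 168.4  76. ] z [73. 78. 83.] rect 647 171 25 105 8.5
blue_ 105 [202.  193.4] z60 [561.  155.4  60. ] z76 [558.3 153.4  76. ] z [55. 61. 66.] rect 561 155 11 111 8.2
```

View pics/t3.png

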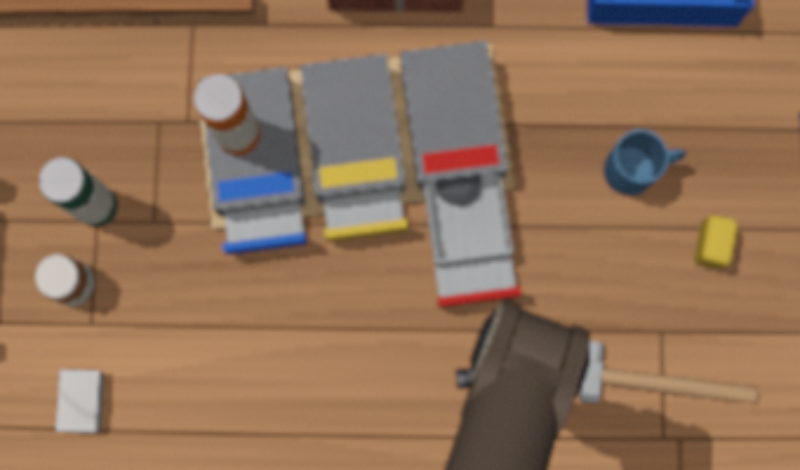

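The red tray is fully out (about 119 mm) with the dark wheel riding in it at (458,188). Yellow and blue are home, the bystanders have not moved, and the arm is clear. Handing in.

```bash
python3 -c "
from workcell import robot
print(robot.close_job())"
```

```text
the job is handed in; nothing more can be done
None
```

The yellow tray was pushed fully home, then the red tray was hooked and drawn out to its stop with the cup wheel still riding in it. The blue tray stayed shut, the other items looked unmoved, and the job was handed in at about 20 s.

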